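Weigh a filled cup carrier on the sprung hook

TASK

Pick up the steel carrier with the filled cup by its black grip, lay the middle of its cross bar in the V of the weighing post's sprung hook, and let the hook take the weight so gradually that the pointer never jumps, springs back or is dragged to the end of its travel. Let go only when the hook carries the whole weight, so that the carrier is left hanging upright and still with the pointer at rest. Handle the scale gently and leave the other cup, the lids and the bowl where they stand.

Things in the scene. Friction and masses are not known exactly. Their poses are not given: they have to be found in the camera images.
- carrier_grip (a point): Grip of the loose weighing carrier: an upright black plastic block, 20 x 20 mm and 64 mm tall, standing on the middle of the carrier's cross bar, sides along the carrier's x and y. The point is on its centre line, 200 mm above the carrier's underside (the block runs from 164 to 228 mm).
- carrier_bar (a point): Middle of the carrier's cross bar, on the axis of the 8 mm round bar: 160 mm above the carrier's underside, 40 mm below carrier_grip. The bar is level, runs along the carrier's y and is free for 51 mm to each side of the middle. Its underside is 66 mm above the cup's top.
- carrier: Origin at the centre of its underside, z up. Steel plate 110 (x) x 118 mm (y) with a clear cup of dried fruit fixed on it (84 mm across, top at 90 mm) and a steel wire bail, its two legs at y = +-55 mm and the cross bar on top. Centre of mass on its vertical axis, below the bar. Mass unknown, 0.3 to 0.95 kg.
- stand: Fixed weighing post: grey base plate 130 x 130 x 14 mm (from 45 mm in front of to 85 mm behind the origin), 36 mm square aluminium column 326 mm high at the origin, white graduated plate on its -y side. Origin on the table under the column's centre, z up. The sprung hook sticks out along its -x.
- hook_seat (a point): Seat of the bar's axis in the hook (moves with it), axes as stand; unloaded 250 mm up, 135 mm from the column to its -x. Open steel V, 24 mm wide in y, walls at 45 degrees, mouth 37 mm in x, tops 13 mm over the seat, underside 17 mm below; arm to the column. Bring the carrier in from the free end (towards +x), bar along y above the V, cup below the hook, then lower.
- weigh_hook (a joint): Travel of the sprung hook and pointer in m: 0 unloaded (top), grows downwards, end of travel 0.080. Starts to move at 0.47 N, then sinks 6.7 mm per N (150 N/m), lightly damped: a weight of W newtons settles at (W - 0.47)/150. Delicate gauge: not to move faster than 55 mm/s either way, nor past 72 mm, nor to take more than 20 N.
- cup: Bystander: loose clear cup of dried fruit, 84 mm across, 85 mm tall; origin at the centre of its underside.
- lids: Bystander: stack of white lids, 90 mm across, 35 mm tall; origin at the centre of its underside.
- bowl: Bystander: small steel bowl, 90 mm across, 45 mm tall; origin at the centre of its underside.
Not all that is in view belongs to the job. Of the things that look like the carrier, the larger one is meant.

How it is judged:
On the way, in this order (a step that is already met when the one before it is completed fails the run):
1. the carrier is lifted clear of the table by the gripper (height (world z) of carrier above 0.03 m and contact force between the fingers and carrier above 1 N), for 0.2 s.
2. the bar lies in the hook and the hook has begun to sink, with the carrier still held (value of joint weigh_hook above 0.008 m and contact force between each of the fingers, stand and carrier above 1 N), for 0.2 s.
At the end, for the whole second after the job is handed in: The carrier hangs released from the hook with its bar seated in the V (within 6 mm of the seat along and above the hook, bar's middle within 20 mm sideways), upright within 0.15 rad and slower than 30 mm/s, and the pointer stands between 12 and 72 mm, moving less than 10 mm/s (x of carrier_bar in the frame of hook_seat between -0.006 and 0.006 m and z of carrier_bar in the frame of hook_seat between -0.006 and 0.006 m and y of carrier_bar in the frame of hook_seat between -0.02 and 0.02 m and value of joint weigh_hook between 0.012 and 0.072 m and velocity of joint weigh_hook between -0.01 and 0.01 m/s and linear speed of carrier below 0.03 m/s and angle between carrier's own z axis and vertical below 0.15 rad and contact force between the fingers and carrier below 0.1 N); the robot touches nothing.
It fails at once if the pointer jumps: the hook moves faster than 55 mm/s, down or up (velocity of joint weigh_hook above 0.055 m/s or velocity of joint weigh_hook below -0.055 m/s).
It fails at once if the hook is dragged past 72 mm, towards the end of its travel (value of joint weigh_hook above 0.072 m).
It fails at once if the scale is knocked or loaded with more than 20 N (contact force between stand and anything else above 20 N).
It fails at once if a bystander is moved by more than 30 mm (distance of any of cup, lids, bowl from where it was at the start of the episode above 0.03 m).
It also fails if it takes over 62 s, if anything falls off the work surface, if the arm or the gripper's body presses on something with over 40 N, if the wrist force passes 120 N, or if a joint passes its speed limit or range.

ROBOT

A 6-joint arm with a two-finger parallel gripper is mounted at the origin on the work surface. World frame = base frame: x ahead of the robot, y to its left, z up, the work surface at z = 0. Lengths are in m, angles in rad, forces in N, time in s.
With the tool pointing down it reaches from about 0.35 to 0.975 m from the base axis. Payload 4.9 kg.
Tool frame: the origin (TCP) lies midway between the tips of the shut fingers; the grasp point (between the pads) lies 19 mm behind it; z points along the fingers, y is the direction in which the jaws open and shut (so a half turn about z gives the same grasp; the last joint's range is limited). The gripper opens to 85 mm and grips with 20 to 120 N. Pads are 22 mm wide; open, the fingers measure 114 mm over their backs; the gripper's body (76 mm by 85 mm) begins 54 mm behind the grasp point. The pads swing forward as they close: fully open they stand 13 mm farther back than shut.
Start: joints at [-1.252, 0.053, 1.613, -0, 1.476, -0.119], TCP at [0.265, -0.566, 0.231] pointing down, gripper open.
Joint ranges: [-3.01, 3.01], [-1.01, 2.22], [0.06, 2.58], [-1.02, 4.17], [0.09, 2.62], [-3.14, 3.14]. Speed limits (rad/s): [2.57, 2.57, 3.14, 3.14, 3.14, 3.14].

INTERFACE

Orientations are given as a unit quaternion [w, x, y, z].
In Python, from plant import manip, cams gives the robot as it stands.
- The arm moves only by the tool jog_arm, never from a script. Its argument "targets" is a list of rows, each a list of 4 numbers: the shift along the tool's x, y, z in m, then the turn about the tool's z in degrees. A call has 1 to 5 rows; each row is the pose to reach, as a shift and turn from the pose commanded when the call began, along the tool's axes at that moment; what a row does not reach only later rows make up. A row lasts 1/12 s, in which the tool goes at most 41.7 mm and 7.16 degrees, less where a joint would pass 70% of its speed; a pose out of reach is approached as far as the arm can. A call with a gripper value outside its range is refused whole. "fingers" is the opening, from 0 (shut) to 1 (fully open), set as the call begins (left out, the last holds). The fingers move at their own pace and stop on an object; the grip force is fixed at half the most. Time passes only in rows, so rows that repeat a pose let the fingers close. It gives the time, the measured TCP pose, the force and the opening at its end, in the units of the state.
- manip.state(): the state, without advancing time (a new reading comes with each control period).
- cams.grab_frame(name): name is "scene" or "top" or "wrist"; returns the picture (480x640x3 uint8, red, green, blue); there is no depth.
- cams.get_calibration(name): a dict with "camera_matrix" (3x3 intrinsics, pixels), "cam_to_world" (4x4, takes a point from camera to world coordinates). Camera axes: x right, y up, looking along -z (the intrinsics and any distortion apply to the point x, -y, -z); pixel columns grow to the right and rows downward; lengths in m; the calibration is good to about 2 mm. The wrist camera is an equidistant fisheye: a pixel r from the principal point sees the ray r / f radians off the axis. A picture is of the moment at which its call begins: read the wrist's pose just before it. get_calibration takes no time and is no camera call; for the wrist camera it gives the pose at the moment of the call.
- manip.job_done(): hands the job in, once; it reports no verdict.
The state is a dict: "time": time; "joint_pos": joint angles; "joint_vel": joint speeds; "joint_efforts": joint torques, N m; "tool_pos": TCP position; "tool_rot": TCP orientation; "contact_force": force on the tool from outside, world axes, zero at the start; "ft_torque": the same for the moment, N m; "gripper_width": opening from 0.0 (shut) to 1.0 (fully open).
Only numpy, scipy, OpenCV 4.12 (cv2) and the standard library are available. Lean on these libraries where they do the work, as an engineer would, in place of code of your own. Each camera call takes 0.05 s, during which the arm holds its last target. There are 200 camera calls.

## Working session

There is one attempt and no reset: what is moved stays moved. The work goes in short steps, Python scripts to look and compute and a tool call to move; the robot and the scene stay as the last step left them, time stands still between calls to the robot, and variables do not carry over. Pictures are saved under pics/ and viewed, about 8 in all and at most 12, crops included, and the job is handed in when it is done.

Besides the shell and the picture viewer there is one more tool, called after "Request:" as name([rows], argument=value, ...), one row to a line, values as JSON. jog_arm: Moves the arm, as the interface text tells. Its arguments: {"type":"object","properties":{"targets":{"type":"array"},"fingers":{"type":"number"}},"required":["targets"]}

```bash
mkdir -p pics; cat > h.py <<'E'
import numpy as np, cv2
from plant import manip, cams
def ray(name,u,v,C=None):
    C=C or cams.get_calibration(name);K=np.array(C["camera_matrix"]);T=np.array(C["cam_to_world"])
    x=(u-K[0,2])/K[0,0];y=(v-K[1,2])/K[1,1]
    if name=="wrist":
        r=np.hypot(x,y);s=np.sin(r)/r if r>1e-9 else 1;d=np.array([x*s,-y*s,-np.cos(r)])
    else: d=np.array([x,-y,-1.])
    d=T[:3,:3]@d;return T[:3,3],d/np.linalg.norm(d)
def atz(name,u,v,z):
    o,d=ray(name,u,v);return o+d*(z-o[2])/d[2]
def tri(*rs):
    A=0;b=0
    for o,d in rs:
        P=np.eye(3)-np.outer(d,d);A=A+P;b=b+P@o
    return np.linalg.solve(A,b)
def proj(name,p):
    C=cams.get_calibration(name);K=np.array(C["camera_matrix"]);T=np.array(C["cam_to_world"])
    q=T[:3,:3].T@(np.array(p)-T[:3,3]);return K[0,2]+K[0,0]*q[0]/-q[2],K[1,2]-K[1,1]*q[1]/-q[2]
def save(name,f):
    im=cams.grab_frame(name);cv2.imwrite(f,im[:,:,::-1]);return im
E
python3 - <<'E'
from h import *
save("scene","pics/scene.png");save("top","pics/top.png")
for n in("scene","top"):
    c=cams.get_calibration(n);print(n,np.round(c["camera_matrix"],1).tolist(),np.round(c["cam_to_world"],3).tolist())
print(manip.state())
E
```

```text
scene [[464.1, 0.0, 319.1], [0.0, 464.1, 240.0], [0.0, 0.0, 1.0]] [[0.82, -0.4, 0.41, 0.892], [0.573, 0.573, -0.586, -0.563], [-0.001, 0.715, 0.699, 0.806], [0.0, 0.0, 0.0, 1.0]]
top [[533.3, 0.0, 321.7], [0.0, 533.3, 241.0], [0.0, 0.0, 1.0]] [[-0.01, 0.993, -0.121, 0.395], [-1.0, -0.013, -0.022, -0.031], [-0.023, 0.12, 0.992, 1.415], [0.0, 0.0, 0.0, 1.0]]
{'time': 0.1, 'joint_pos': array([-1.25201770e+00,  5.33203172e-02,  1.61414632e+00, -1.17893053e-06,
        1.47602574e+00, -1.19007525e-01]), 'joint_vel': array([ 1.07915956e-03, -1.00407064e-03, -1.84182387e-03, -8.92222569e-05,
        2.84252486e-05, -1.40377151e-03]), 'joint_efforts': array([ 3.00138026e-04, -3.94900811e+01, -3.71365178e+01, -9.20293201e-05,
        3.85876803e-03, -9.52222365e-06]), 'tool_pos': array([ 0.2647767 , -0.56551806,  0.23017389]), 'tool_rot': array([-9.45072889e-04,  9.76137962e-01,  2.17149202e-01, -9.53040341e-05]), 'contact_force': array([ 0.43271493, -0.56521201,  0.0805056 ]), 'ft_torque': array([-0.01775448,  0.00773071,  0.03507789]), 'gripper_width': 0.991909004590469}
```

View pics/scene.png

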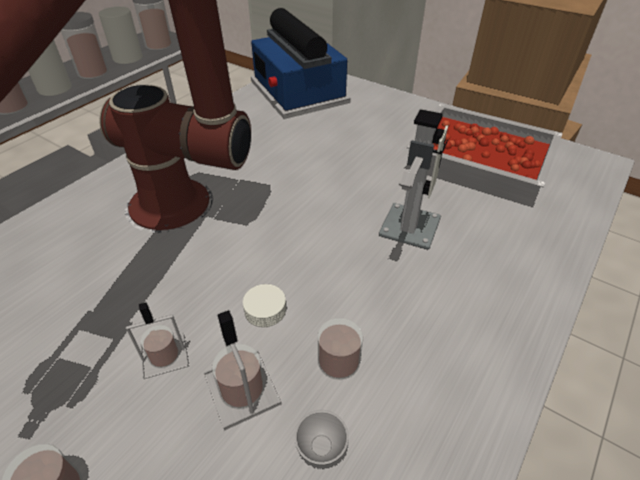

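View pics/top.png

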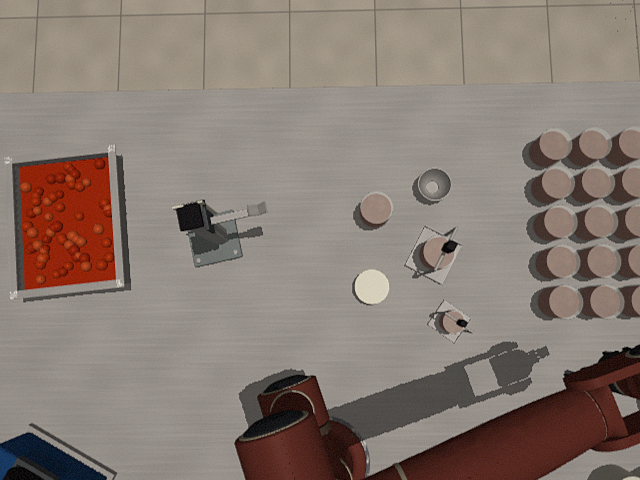

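Two things look like the carrier. The larger has its grip at top (450,247) and scene (227,328); the smaller is at top (461,323) and scene (147,313). I choose the larger one. The hook's free end is at top (258,209) and scene (410,175). Next is one close composite crop of both.

```bash
python3 - <<'E'
from h import *
t=cv2.imread("pics/top.png");s=cv2.imread("pics/scene.png")
R=lambda im,x,y,w,h:cv2.resize(im[y:y+h,x:x+w],(400,300),interpolation=cv2.INTER_CUBIC)
# 
a=np.vstack([np.hstack([R(t,395,215,80,60+15-15),R(t,170,185,120,90)]),np.hstack([R(s,190,300,160,120),R(s,370,100,160,120)])])
cv2.imwrite("pics/crop1.png",a)
E
```

```text
(no output)
```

View pics/crop1.png

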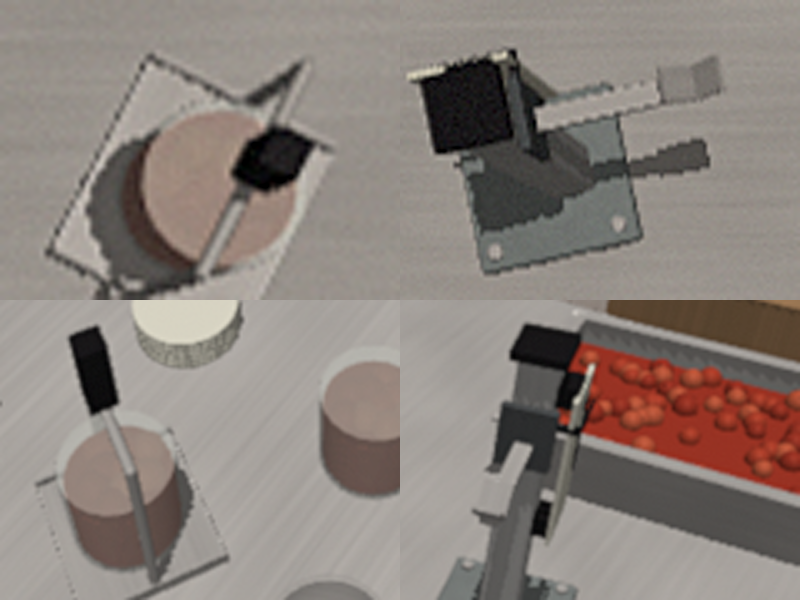

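Top-left crop: the large carrier, grip top at about top (451,245), bar ends at (455.6,227.4) and (436,269). The V's valley is at top (258,208), and its arm runs back to the column at (212,219).

```bash
python3 - <<'E'
from h import *
P=lambda *a:print(*[np.round(x,4) for x in a])
r=lambda n,u,v:ray(n,u,v)
gt=tri(r("top",451.2,244.6),r("scene",224.8,314.0));gb=tri(r("top",447,250.5),r("scene",230.5,342.5));P(gt,gb)
b=atz("top",455.6,227.4,.16)-atz("top",436,269,.16);P(b,np.linalg.norm(b[:2]),np.degrees(np.arctan2(b[1],b[0])))
c=[atz("top",u,v,.002) for u,v in((425,226),(404.6,265),(461,245))]
for i in(1,2):
    e=c[i]-c[0];P(e,np.linalg.norm(e),np.degrees(np.arctan2(e[1],e[0])))
P("platecentre",(c[1]+c[2])/2)
hk=atz("top",258.2,208.3,.244);P("hook",hk)
a=atz("top",170+137/3.333,185+118/3.333,.25);a2=atz("top",170+258/3.333,185+95/3.333,.25)
P(a,a2,np.degrees(np.arctan2(*(a2-a)[1::-1])))
p1=atz("top",170+84/3.333,185+272/3.333,.014);p2=atz("top",170+242/3.333,185+238/3.333,.014);P("base",p1,p2,np.degrees(np.arctan2(*(p2-p1)[1::-1])),np.linalg.norm(p2-p1))
# column top corners crop (421,92),(505,62),(514,140),(433,152)
q=[atz("top",170+(u-400)/3.333,185+v/3.333,.326) for u,v in((421,92),(507,65),(514,142),(433,153))];P("col",np.mean(q,0))
P("others",atz("top",376,208,.085),atz("top",434,184,.045),atz("top",372,286,.035),atz("top",461,322,.15))
C=cams.get_calibration("wrist");P(np.array(C["cam_to_world"]),np.array(C["camera_matrix"]))
from scipy.spatial.transform import Rotation as R
q=manip.state()["tool_rot"];P(R.from_quat(np.roll(q,-1)).as_matrix())
E
```

```text
[ 0.5276 -0.2941  0.229 ] [ 0.5245 -0.298   0.1527]
[ 0.0979 -0.0497  0.    ] 0.1098 -26.9133
[-0.1035  0.0573  0.    ] 0.1183 151.0544
[-0.0522 -0.0933  0.    ] 0.1069 -119.2276Traceback (most recent call last):
  File "<stdin>", line 9, in <module>
  File "<stdin>", line 2, in <lambda>
    return _wrapfunc(a, 'round', decimals=decimals, out=out)
    return _wrapit(obj, method, *args, **kwds)
    result = getattr(arr, method)(*args, **kwds)
numpy._core._exceptions._UFuncNoLoopError: ufunc 'multiply' did not contain a loop with signature matching types (dtype('<U11'), dtype('float64')) -> None
```

```bash
python3 - <<'E'
from h import *
np.set_printoptions(precision=4,suppress=True)
P=print
c=[atz("top",u,v,.002) for u,v in((425,226),(404.6,265),(461,245))]
P("platecentre",(c[1]+c[2])/2)
hk=atz("top",258.2,208.3,.244);P("hook",hk)
a=atz("top",170+137/3.333,185+118/3.333,.25);a2=atz("top",170+258/3.333,185+95/3.333,.25)
P(a,a2,np.degrees(np.arctan2(*(a2-a)[1::-1])))
p1=atz("top",170+84/3.333,185+272/3.333,.014);p2=atz("top",170+242/3.333,185+238/3.333,.014);P("base",p1,p2,np.degrees(np.arctan2(*(p2-p1)[1::-1])),np.linalg.norm(p2-p1))
q=[atz("top",170+(u-400)/3.333,185+v/3.333,.326) for u,v in((421,92),(507,65),(514,142),(433,153))];P("col",np.mean(q,0))
P("others",atz("top",376,208,.085),atz("top",434,184,.045),atz("top",372,286,.035),atz("top",461,322,.15))
C=cams.get_calibration("wrist");P(np.array(C["cam_to_world"]),np.array(C["camera_matrix"]))
from scipy.spatial.transform import Rotation as R
q=manip.state()["tool_rot"];P(R.from_quat(np.roll(q,-1)).as_matrix())
E
```

```text
platecentre [ 0.5259 -0.2949  0.002 ]
hook [0.6132 0.1351 0.244 ]
[0.5863 0.2391 0.25  ] [0.6007 0.1583 0.25  ] -79.91403320266976
base [0.5018 0.3344 0.014 ] [0.5273 0.2087 0.014 ] -78.52098188002687 0.12826777562010233
col [0.5777 0.2643 0.326 ]
others [ 0.6392 -0.1407  0.085 ] [ 0.7079 -0.2965  0.045 ] [ 0.4446 -0.1299  0.035 ] [ 0.3545 -0.3272  0.15  ]
[[ 0.424   0.8602  0.2834  0.3372]
 [-0.9057  0.4036  0.1299 -0.5327]
 [-0.0026 -0.3118  0.9502  0.3732]
 [ 0.      0.      0.      1.    ]] [[371.6483   0.     316.1962]
 [  0.     371.6483 241.8279]
 [  0.       0.       1.    ]]
[[ 0.9057  0.4239 -0.0006]
 [ 0.4239 -0.9057  0.0018]
 [ 0.0002 -0.0019 -1.    ]]
```

Request:
jog_arm([
  [0.015,-0.006,-0.02,-2],
  [0.05,-0.02,-0.05,-6],
  [0.085,-0.032,-0.08,-11],
  [0.12,-0.045,-0.08,-16],
  [0.155,-0.058,-0.08,-20],
], fingers=1)

```text
time: 0.52
tool_pos: [0.3808, -0.4489, 0.3147]
tool_rot: [0.003, 0.923, 0.384, 0.001]
contact_force: [-0.8, -0.7, -0.5]
gripper_width: 0.999
```

```bash
cat >> h.py <<'E'
from scipy.spatial.transform import Rotation as R
def go(p,yb):
    "remaining shift in tool axes to world p, tool y at bearing yb (deg, mod 180)"
    s=manip.state();M=R.from_quat(np.roll(s["tool_rot"],-1)).as_matrix()
    b=np.degrees(np.arctan2(M[1,1],M[0,1]));w=(yb-b+90)%180-90
    print("t",round(s["time"],2),"pos",s["tool_pos"].round(4),"bear",round(b,1),"tilt",M[:2,2].round(4),"shift",(M.T@(np.array(p)-s["tool_pos"])).round(4),"turn",round(-w,2),"F",s["contact_force"].round(2),"w",round(s["gripper_width"],3),"j6",s["joint_pos"][5].round(2))
E
python3 -c "
from h import *
go([.526,-.296,.31],-28.5)"
```

```text
t 0.52 pos [ 0.3808 -0.4489  0.3147] bear -44.8 tilt [ 0.003  -0.0044] shift [ 0.2108 -0.0047  0.0044] turn -16.28 F [-0.8  -0.73 -0.53] w 0.999 j6 -0.21
```

Request:
jog_arm([
  [0.04,-0.001,0.001,-4],
  [0.08,-0.002,0.002,-8],
  [0.12,-0.003,0.003,-12],
  [0.16,-0.004,0.004,-15],
  [0.197,-0.005,0.004,-16.3],
])

```text
time: 0.93
tool_pos: [0.5162, -0.3038, 0.3065]
tool_rot: [-0.001, 0.859, 0.512, -0.0]
contact_force: [0.4, -0.3, -0.5]
gripper_width: 0.998
```

```bash
python3 -c "
from h import *
go([.526,-.296,.31],-28.5)
import json
C=cams.get_calibration('wrist');json.dump({k:np.array(v).tolist() for k,v in C.items() if k in('camera_matrix','cam_to_world')},open('w1.json','w'))
save('wrist','pics/w1.png')
C2=cams.get_calibration('wrist');print(np.abs(np.array(C2['cam_to_world'])-np.array(C['cam_to_world'])).max())
go([.526,-.296,.31],-28.5)
"
```

```text
t 0.93 pos [ 0.5162 -0.3038  0.3065] bear -28.5 tilt [-0.0008  0.0008] shift [ 0.0115  0.005  -0.0035] turn 0.03 F [ 0.39 -0.31 -0.45] w 0.998 j6 -0.16
0.004968681434528277
t 0.98 pos [ 0.5198 -0.2991  0.3065] bear -28.1 tilt [0.0024 0.0047] shift [ 0.0057  0.004  -0.0035] turn 0.36 F [ 0.41  4.12 -0.11] w 1.006 j6 -0.16
```

View pics/w1.png

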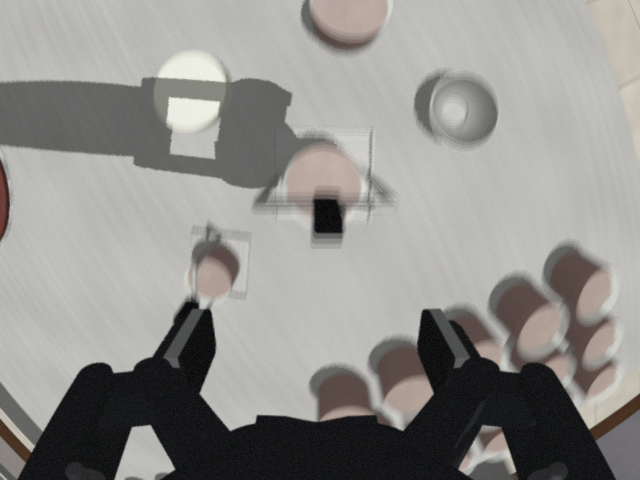

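Fingers are at (180,330) and (450,330), and the grip is at about (328,215), blurred by motion. The bar is parallel to the jaw axis. I'll settle and take a still measurement.

Request:
jog_arm([
  [0.005,0.002,0.01,0],
  [0.01,0.003,0.02,0],
  [0.01,0.003,0.02,0],
  [0.01,0.003,0.02,0],
])

```text
time: 1.32
tool_pos: [0.5213, -0.2989, 0.2851]
tool_rot: [-0.002, 0.86, 0.51, -0.001]
contact_force: [0.1, -0.1, 0.4]
gripper_width: 0.999
```

```bash
python3 -c "
from h import *
go([.526,-.296,.31],-28.5)
im=save('wrist','pics/w2.png')
go([.526,-.296,.31],-28.5)
c=cv2.resize(im[150:300,240:420],(720,600),interpolation=cv2.INTER_CUBIC);cv2.imwrite('pics/w2c.png',c[:,:,::-1])
"
```

```text
t 1.32 pos [ 0.5213 -0.2989  0.2851] bear -28.7 tilt [-0.0031  0.0019] shift [ 0.0048  0.0026 -0.0249] turn -0.19 F [ 0.11 -0.06  0.43] w 0.999 j6 -0.14
t 1.37 pos [ 0.5216 -0.2993  0.2862] bear -28.7 tilt [-0.0017  0.0009] shift [ 0.005   0.0022 -0.0239] turn -0.22 F [-0.21 -0.87  1.1 ] w 0.996 j6 -0.14
```

View pics/w2c.png

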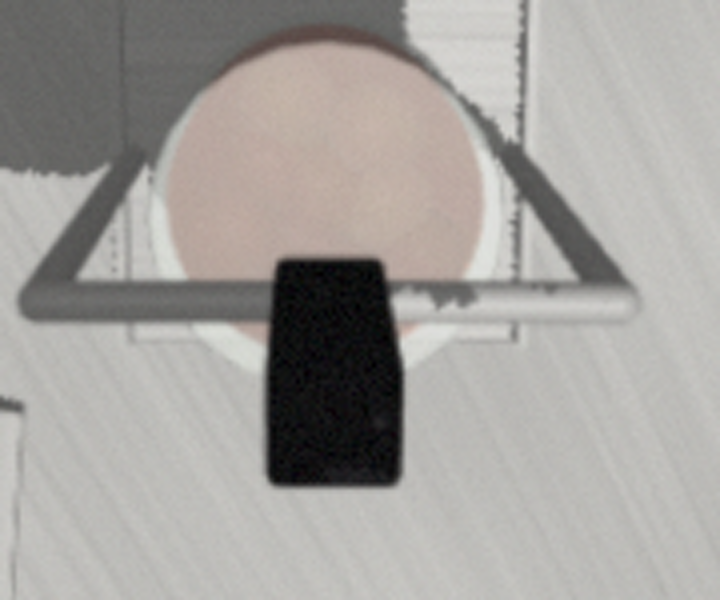

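```bash
python3 -c "
from h import *
g=atz('wrist',323.75,254.5,.228);b=atz('wrist',322.5,225.4,.16);print(g,b)
e=atz('wrist',398,225.4,.16)-atz('wrist',247,225.4,.16);print(e,np.degrees(np.arctan2(e[1],e[0])))
go([*((g+b)/2)[:2],.187],np.degrees(np.arctan2(e[1],e[0])))
"
```

```text
[ 0.52813741 -0.29651279  0.228     ] [ 0.5275323  -0.29801133  0.16      ]
[ 0.10102843 -0.05516223  0.        ] -28.634849107226763
t 1.37 pos [ 0.5216 -0.2993  0.2862] bear -28.7 tilt [-0.0017  0.0009] shift [0.0048 0.0047 0.0991] turn -0.08 F [-0.21 -0.87  1.1 ] w 0.996 j6 -0.14
```

Request:
jog_arm([
  [0.005,0.005,0.02,0],
  [0.005,0.005,0.05,0],
  [0.005,0.005,0.075,0],
  [0.005,0.005,0.092,0],
  [0.005,0.005,0.099,0],
])

```text
time: 1.78
tool_pos: [0.5273, -0.2967, 0.1848]
tool_rot: [-0.002, 0.86, 0.51, -0.001]
contact_force: [-0.7, -0.5, -0.4]
gripper_width: 0.997
```

Request:
jog_arm([
  [0,0,0,0],
  [0,0,0,0],
  [0,0,0,0],
  [0,0,0,0],
  [0,0,0,0],
], fingers=0)

```text
time: 2.2
tool_pos: [0.53, -0.2971, 0.1901]
tool_rot: [0.001, 0.86, 0.51, 0.0]
contact_force: [-4.6, 2.0, 4.6]
gripper_width: 0.302
```

Request:
jog_arm([
  [0,0,0,0],
  [0,0,0,0],
  [0,0,0,0],
  [0,0,0,0],
  [0,0,0,0],
])

```text
time: 2.62
tool_pos: [0.5289, -0.2964, 0.1898]
tool_rot: [-0.0, 0.86, 0.51, -0.001]
contact_force: [-4.7, 2.2, 5.4]
gripper_width: 0.227
```

```bash
python3 -c "
from h import *
go([.5278,-.2972,.187],-28.6)"
```

```text
t 2.62 pos [ 0.5289 -0.2964  0.1898] bear -28.6 tilt [-0.0013  0.0001] shift [-0.0012 -0.0006  0.0028] turn -0.01 F [-4.72  2.22  5.39] w 0.227 j6 -0.13
```

Request:
jog_arm([
  [0,0,-0.004,0],
  [0,0,-0.012,0],
  [0,0,-0.025,0],
  [0,0,-0.04,0],
  [0,0,-0.055,0],
])

```text
time: 3.03
tool_pos: [0.529, -0.2962, 0.2431]
tool_rot: [-0.001, 0.86, 0.51, -0.0]
contact_force: [-0.3, -0.2, -9.2]
gripper_width: 0.224
```

Request:
jog_arm([
  [0,0,-0.017,0],
  [0,0,-0.034,0],
  [0,0,-0.05,0],
  [0,0,-0.062,0],
  [0,0,-0.07,0],
])

```text
time: 3.45
tool_pos: [0.5299, -0.2969, 0.3158]
tool_rot: [0.001, 0.86, 0.51, 0.001]
contact_force: [-0.2, -0.4, -9.1]
gripper_width: 0.229
```

Request:
jog_arm([
  [0,0,0,0],
  [0,0,0,0],
  [0,0,0,0],
  [0,0,0,0],
])

```text
time: 3.78
tool_pos: [0.5288, -0.2962, 0.3113]
tool_rot: [-0.001, 0.86, 0.51, -0.001]
contact_force: [-0.6, -0.3, -9.7]
gripper_width: 0.226
```

```bash
python3 -c "
from h import *
go([.634,.016,.315],11.4)
import numpy as np
s=manip.state();print(s['joint_pos'].round(3),s['ft_torque'].round(2))"
```

```text
t 3.78 pos [ 0.5288 -0.2962  0.3113] bear -28.6 tilt [-0.0025  0.0019] shift [ 0.3244 -0.0572 -0.0034] turn -40.02 F [-0.57 -0.33 -9.73] w 0.226 j6 -0.13
[-0.633 -0.025  1.559  0.     1.61  -0.134] [ 0.04 -0.02 -0.01]
```

Request:
jog_arm([
  [0.01,-0.002,0,-1],
  [0.03,-0.005,-0.001,-4],
  [0.055,-0.01,-0.002,-8],
  [0.085,-0.015,-0.003,-12],
  [0.115,-0.02,-0.003,-16],
])

```text
time: 4.2
tool_pos: [0.5671, -0.1843, 0.3158]
tool_rot: [-0.001, 0.779, 0.626, 0.0]
contact_force: [0.7, -0.3, -9.0]
gripper_width: 0.229
```

```bash
python3 -c "
from h import *
go([.634,.016,.315],11.4)"
```

```text
t 4.2 pos [ 0.5671 -0.1843  0.3158] bear -12.4 tilt [-0.0004  0.001 ] shift [0.2101 0.0223 0.001 ] turn -23.82 F [ 0.65 -0.32 -9.  ] w 0.229 j6 -0.22
```

Request:
jog_arm([
  [0.03,0.003,0,-4],
  [0.06,0.006,0,-8],
  [0.09,0.009,0,-12],
  [0.12,0.013,0,-16],
  [0.145,0.015,0,-19],
])

```text
time: 4.62
tool_pos: [0.6135, -0.0445, 0.3155]
tool_rot: [-0.001, 0.665, 0.747, 0.001]
contact_force: [-0.4, -1.3, -8.8]
gripper_width: 0.228
```

Request:
jog_arm([
  [0.02,0,0,-2],
  [0.035,0,0,-4],
  [0.045,0,0,-4.8],
  [0.045,0,0,-4.8],
  [0.045,0,0,-4.8],
])

```text
time: 5.03
tool_pos: [0.608, -0.0034, 0.3161]
tool_rot: [0.0, 0.635, 0.773, -0.001]
contact_force: [-0.2, -0.8, -8.7]
gripper_width: 0.226
```

Request:
jog_arm([
  [0,0,0,0],
  [0,0,0,0],
  [0,0,0,0],
  [0,0,0,0],
  [0,0,0,0],
])

```text
time: 5.45
tool_pos: [0.6082, -0.0037, 0.3163]
tool_rot: [0.0, 0.635, 0.772, -0.0]
contact_force: [-0.3, -0.2, -9.1]
gripper_width: 0.228
```

```bash
python3 -c "
from h import *
go([.609,.133,.315],11.4)
im=save('wrist','pics/w3.png')
import pickle;pickle.dump(cams.get_calibration('wrist'),open('w3.pkl','wb'))
im2=save('top','pics/t3.png')
go([.609,.133,.315],11.4)
R=lambda im,x,y,w,h:cv2.resize(im[y:y+h,x:x+w],(400,600),interpolation=cv2.INTER_CUBIC)
a=np.hstack([cv2.resize(im[0:300,220:420],(400,600)),R(im2,225,170,80,120)])
cv2.imwrite('pics/c3.png',a[:,:,::-1])
"
```

```text
t 5.45 pos [ 0.6082 -0.0037  0.3163] bear 11.1 tilt [-0.     -0.0001] shift [0.134  0.0271 0.0013] turn -0.27 F [-0.31 -0.23 -9.14] w 0.228 j6 -0.32
t 5.55 pos [ 0.6082 -0.0034  0.3162] bear 11.2 tilt [-0. -0.] shift [0.1337 0.0272 0.0012] turn -0.25 F [ 0.34  0.14 -8.3 ] w 0.229 j6 -0.32
```

View pics/c3.png

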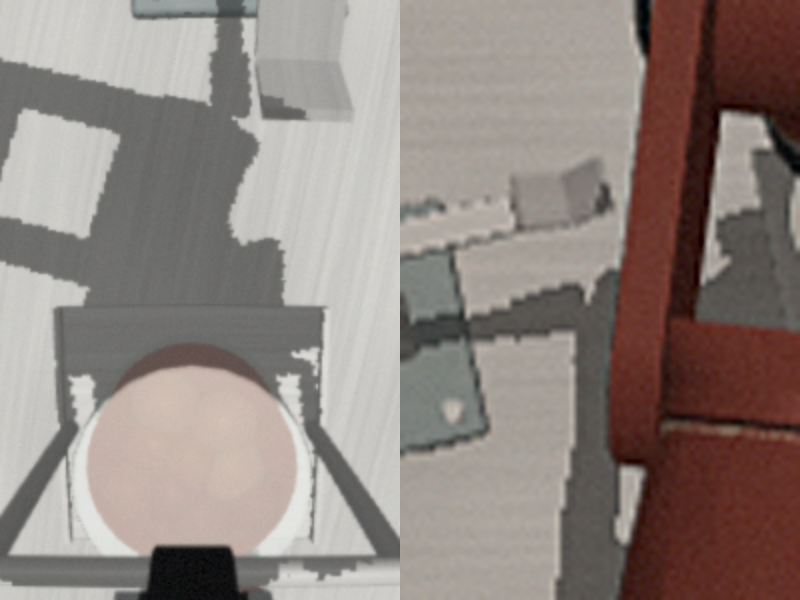

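View pics/w3.png

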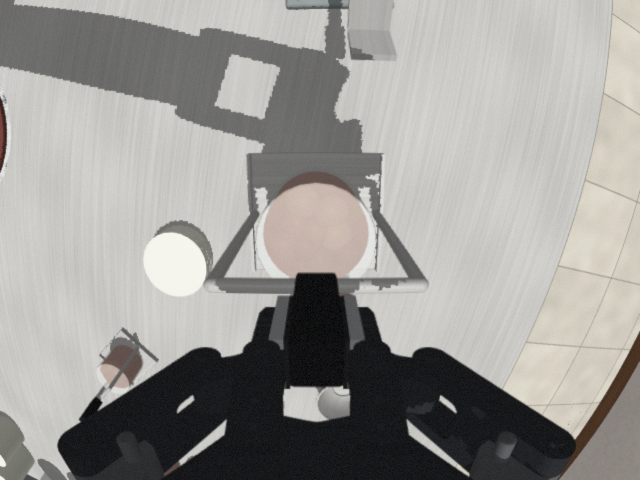

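The wrist view shows the V valley from about (349,29) to (391,31) and its near lip from (351,60) to (396,60). The held bar's ends are at (205,285) and (428,286). In the top view the valley is at about (258.2,209.4).

```bash
python3 -c "
from h import *
np.set_printoptions(precision=4,suppress=True)
v=atz('wrist',370,30,.2443);l=atz('wrist',373.5,60,.263);vt=atz('top',258.2,209.4,.2443);lt=atz('top',265.8,207,.263)
print('valley w',v,'top',vt,'lip w',l,'top',lt)
e=atz('wrist',391,31,.2443)-atz('wrist',349,29,.2443);print('V y dir',np.degrees(np.arctan2(e[1],e[0])),np.linalg.norm(e))
e=atz('wrist',396,60,.263)-atz('wrist',351,60.5,.263);print('lip dir',np.degrees(np.arctan2(e[1],e[0])),np.linalg.norm(e))
print('tri',tri(ray('wrist',370,30),ray('top',258.2,209.4)))
b1=atz('wrist',206,285,.2865);b2=atz('wrist',427,286,.2865);print('bar',(b1+b2)/2,b2-b1,np.degrees(np.arctan2(*(b2-b1)[1::-1])))
"
```

```text
valley w [0.6117 0.1357 0.2443] top [0.6106 0.1351 0.2443] lip w [0.615  0.1144 0.263 ] top [0.6123 0.1157 0.263 ]
V y dir 11.422320638150632 0.02426395808647667
lip dir 14.700375035025747 0.023781719701728113
tri [0.6112 0.1355 0.2438]
bar [ 0.6084 -0.005   0.2865] [0.1145 0.022  0.    ] 10.88895877912682
```

Request:
jog_arm([
  [0.003,0.006,0,-0.2],
  [0.01,0.016,0,-0.4],
  [0.022,0.025,0,-0.4],
  [0.038,0.03,0,-0.4],
  [0.055,0.03,0,-0.4],
])

```text
time: 5.97
tool_pos: [0.6284, 0.0586, 0.316]
tool_rot: [-0.0, 0.632, 0.775, 0.001]
contact_force: [-0.2, 0.3, -8.3]
gripper_width: 0.229
```

Request:
jog_arm([
  [0.017,0,0,0],
  [0.034,0,0,0],
  [0.051,0,0,0],
  [0.066,0,0,0],
  [0.077,0,0,0],
])

```text
time: 6.38
tool_pos: [0.6114, 0.135, 0.3161]
tool_rot: [-0.001, 0.631, 0.775, 0.0]
contact_force: [0.0, -0.4, -9.2]
gripper_width: 0.223
```

Request:
jog_arm([
  [0.004,0,0,0],
  [0.005,0,0,0],
  [0.005,0,0,0],
  [0.005,0,0,0],
  [0.005,0,0,0],
])

```text
time: 6.8
tool_pos: [0.6107, 0.1361, 0.3163]
tool_rot: [0.0, 0.633, 0.774, -0.0]
contact_force: [0.7, -0.6, -9.3]
gripper_width: 0.229
```

```bash
python3 -c "
from h import *
go([.611,.1367,.280],11.4)
im=save('wrist','pics/w4.png');s=save('scene','pics/s4.png');t=save('top','pics/t4.png')
np.set_printoptions(precision=4,suppress=True)
b=[.6112,.1354,.2865];print(proj('scene',[.6112,.1354,.25]),proj('scene',b))
a=np.hstack([cv2.resize(im[180:330,250:400],(400,400)),cv2.resize(s[110:210,360:460],(400,400),interpolation=cv2.INTER_CUBIC)])
cv2.imwrite('pics/c4.png',a[:,:,::-1])
"
```

```text
t 6.8 pos [0.6107 0.1361 0.3163] bear 11.5 tilt [ 0.0001 -0.0005] shift [0.0005 0.0004 0.0363] turn 0.11 F [ 0.74 -0.62 -9.31] w 0.229 j6 -0.1
(np.float64(405.5710363621798), np.float64(181.75376123337728)) (np.float64(408.0419539093706), np.float64(166.4254656490051))
```

View pics/c4.png

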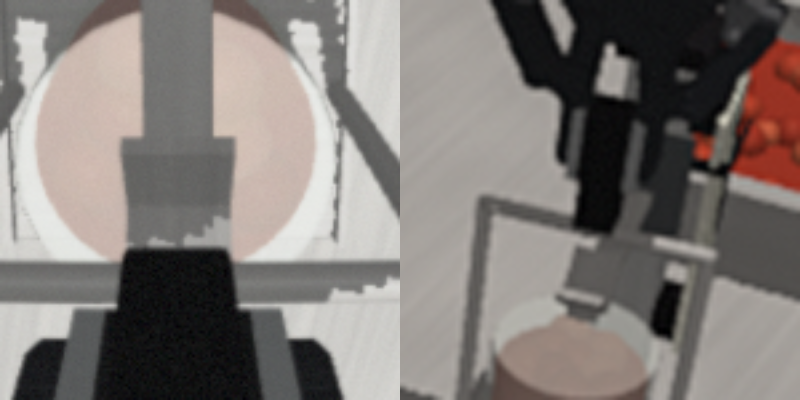

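The wrist crop shows the V behind the bar: valley at about px (317,257), far lip at row 232–237. In the scene crop the bar stands above the V.

```bash
python3 -c "
from h import *
np.set_printoptions(precision=4,suppress=True)
print(atz('wrist',316.8,257.2,.2443),atz('wrist',316.8,237.4,.263),atz('wrist',316.8,232,.263))
x1=atz('wrist',250,180+282/2.667,.2865);print('bar',x1, atz('wrist',398,180+280/2.667,.2865))
u=np.array([-.198,.980]); 
for p in (atz('wrist',316.8,257.2,.2443),atz('wrist',316.8,237.4,.263),atz('wrist',316.8,232,.263),atz('wrist',317,285.5,.2865)): print(((p[:2]-[.6112,.1354])@u).round(4),((p[:2]-[.6112,.1354])@[.98,.198]).round(4))
"
```

```text
[0.6109 0.1352 0.2443] [0.6072 0.1535 0.263 ] [0.6065 0.1566 0.263 ]
bar [0.5771 0.1282 0.2865] [0.6522 0.1439 0.2865]
-0.0001 -0.0003
0.0186 -0.0004
0.0217 -0.0004
0.0002 -0.0002
```

Request:
jog_arm([
  [0,0,0.003,0],
  [0,0,0.009,0],
  [0,0,0.016,0],
  [0,0,0.022,0],
  [0,0,0.026,0],
])

```text
time: 7.37
tool_pos: [0.6099, 0.1369, 0.2882]
tool_rot: [-0.001, 0.632, 0.775, -0.001]
contact_force: [-0.9, -0.2, -8.7]
gripper_width: 0.224
```

Request:
jog_arm([
  [0,0,0.001,0],
  [0,0,0.002,0],
  [0,0,0.003,0],
  [0,0,0.004,0],
  [0,0,0.005,0],
])

```text
time: 7.78
tool_pos: [0.6107, 0.137, 0.2857]
tool_rot: [0.0, 0.632, 0.775, 0.0]
contact_force: [0.4, -0.3, -8.7]
gripper_width: 0.229
```

Request:
jog_arm([
  [0,0,0.001,0],
  [0,0,0.002,0],
  [0,0,0.003,0],
  [0,0,0.004,0],
  [0,0,0.005,0],
])

```text
time: 8.2
tool_pos: [0.6105, 0.137, 0.2802]
tool_rot: [0.0, 0.632, 0.775, 0.0]
contact_force: [-0.6, -1.4, -9.4]
gripper_width: 0.227
```

Request:
jog_arm([
  [0,0,0.001,0],
  [0,0,0.002,0],
  [0,0,0.003,0],
  [0,0,0.004,0],
  [0,0,0.005,0],
])

```text
time: 8.62
tool_pos: [0.6106, 0.137, 0.2754]
tool_rot: [0.0, 0.632, 0.775, 0.0]
contact_force: [-0.4, -0.1, -7.6]
gripper_width: 0.226
```

Request:
jog_arm([
  [0,0,0.001,0],
  [0,0,0.002,0],
  [0,0,0.003,0],
  [0,0,0.004,0],
  [0,0,0.005,0],
])

```text
time: 9.03
tool_pos: [0.6106, 0.137, 0.2704]
tool_rot: [0.0, 0.632, 0.775, 0.0]
contact_force: [-0.1, -1.5, -7.5]
gripper_width: 0.225
```

Request:
jog_arm([
  [0,0,0.0015,0],
  [0,0,0.003,0],
  [0,0,0.0045,0],
  [0,0,0.006,0],
  [0,0,0.0075,0],
])

```text
time: 9.45
tool_pos: [0.6106, 0.137, 0.2629]
tool_rot: [0.0, 0.632, 0.775, 0.0]
contact_force: [0.2, -0.0, -6.4]
gripper_width: 0.225
```

Request:
jog_arm([
  [0,0,0.0015,0],
  [0,0,0.003,0],
  [0,0,0.0045,0],
  [0,0,0.006,0],
  [0,0,0.0075,0],
])

```text
time: 9.87
tool_pos: [0.6106, 0.137, 0.2554]
tool_rot: [0.0, 0.632, 0.775, 0.0]
contact_force: [0.3, -2.1, -4.6]
gripper_width: 0.224
```

Request:
jog_arm([
  [0,0,0.0015,0],
  [0,0,0.003,0],
  [0,0,0.0045,0],
  [0,0,0.006,0],
  [0,0,0.0075,0],
])

```text
time: 10.28
tool_pos: [0.6106, 0.137, 0.2479]
tool_rot: [0.0, 0.632, 0.775, 0.0]
contact_force: [-0.8, -0.2, -3.0]
gripper_width: 0.224
```

Request:
jog_arm([
  [0,0,0.0015,0],
  [0,0,0.003,0],
  [0,0,0.0045,0],
  [0,0,0.006,0],
  [0,0,0.0075,0],
])

```text
time: 10.7
tool_pos: [0.6106, 0.137, 0.2404]
tool_rot: [0.0, 0.632, 0.775, 0.0]
contact_force: [-0.9, -1.5, -1.6]
gripper_width: 0.227
```

Request:
jog_arm([
  [0,0,0.0015,0],
  [0,0,0.003,0],
  [0,0,0.0045,0],
  [0,0,0.006,0],
  [0,0,0.0075,0],
])

```text
time: 11.12
tool_pos: [0.6106, 0.137, 0.2329]
tool_rot: [0.0, 0.632, 0.775, 0.0]
contact_force: [-0.1, -0.9, -2.1]
gripper_width: 0.227
```

Request:
jog_arm([
  [0,0,0,0],
  [0,0,0,0],
  [0,0,0,0],
  [0,0,0,0],
  [0,0,0,0],
])

```text
time: 11.53
tool_pos: [0.6106, 0.137, 0.233]
tool_rot: [0.0, 0.632, 0.775, 0.0]
contact_force: [-0.3, -1.6, -1.8]
gripper_width: 0.229
```

Request:
jog_arm([
  [0,0,0.001,0],
  [0,0,0.002,0],
  [0,0,0.003,0],
  [0,0,0.004,0],
  [0,0,0.005,0],
])

```text
time: 11.95
tool_pos: [0.6106, 0.137, 0.2278]
tool_rot: [0.0, 0.632, 0.775, 0.0]
contact_force: [-0.6, -0.9, -1.3]
gripper_width: 0.224
```

```bash
cat > f.py <<'E'
from h import *
F=[]
for i in range(24):
    cams.grab_frame("wrist");F.append(manip.state()["contact_force"])
F=np.array(F);print(F.mean(0).round(3),F.std(0).round(2),manip.state()["tool_pos"],manip.state()["time"])
E
python3 f.py
```

```text
[ 0.348 -1.526 -0.679] [0.47 0.4  0.52] [0.6105943 0.1369816 0.2278341] 13.15
```

Request:
jog_arm([
  [-0.0001,0,0.0008,0],
  [-0.0002,0,0.0016,0],
  [-0.0003,0,0.0024,0],
  [-0.0003,0,0.0032,0],
  [-0.0003,0,0.004,0],
])

```text
time: 13.57
tool_pos: [0.6106, 0.1367, 0.2238]
tool_rot: [0.0, 0.632, 0.775, 0.0]
contact_force: [0.9, -1.8, 1.2]
gripper_width: 0.227
```

```bash
python3 f.py
```

```text
[ 0.709 -1.801 -0.074] [0.48 0.54 0.53] [0.61057734 0.13671162 0.22379447] 14.7667
```

Request:
jog_arm([
  [-0.0003,0,0,0],
  [-0.0006,0,0,0],
  [-0.001,0,0,0],
  [-0.001,0,0,0],
])

```text
time: 15.1
tool_pos: [0.6107, 0.136, 0.2237]
tool_rot: [-0.0, 0.632, 0.775, 0.0]
contact_force: [0.4, 0.5, 0.3]
gripper_width: 0.225
```

```bash
sed -i 's/range(24)/range(16)/; s/^F=np.array(F)/print(manip.state()["ft_torque"]);F=np.array(F)/' f.py; python3 f.py
```

```text
[0.33066838 0.03225734 0.05248484]
[ 0.25   0.89  -0.199] [0.55 0.88 0.49] [0.610666   0.1359197  0.22372387] 15.9
```

Request:
jog_arm([
  [0.0002,0,0.0002,0],
  [0.0003,0,0.0005,0],
  [0.0003,0,0.0005,0],
])

```text
time: 16.15
tool_pos: [0.6107, 0.136, 0.2231]
tool_rot: [-0.0, 0.632, 0.775, -0.0]
contact_force: [-0.5, 1.4, -0.5]
gripper_width: 0.225
```

```bash
python3 f.py; python3 -c "
from h import *
s=save('scene','pics/s5.png');w=cams.grab_frame('wrist')
a=np.hstack([cv2.resize(w[180:330,240:390],(400,400)),cv2.resize(s[120:260,340:480],(400,400),interpolation=cv2.INTER_CUBIC)])
cv2.imwrite('pics/c5.png',a[:,:,::-1])"
```

```text
[0.13696162 0.09380998 0.0494213 ]
[-0.358  0.867 -0.271] [0.39 0.54 0.6 ] [0.61066954 0.13598972 0.2232397 ] 16.95
```

View pics/c5.png

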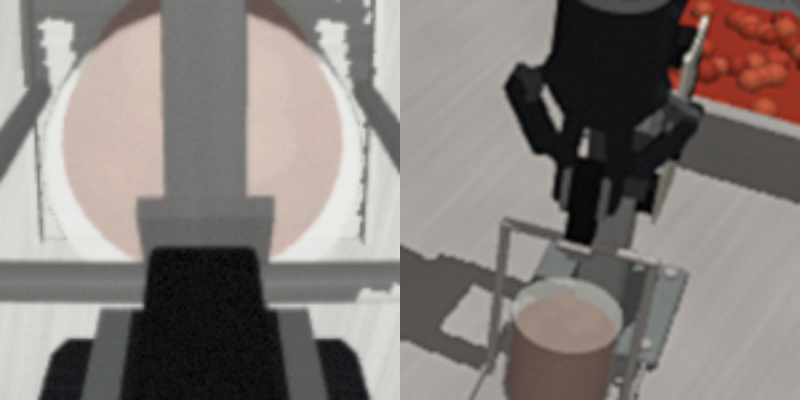

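Request:
jog_arm([
  [0.0001,0,0.0003,0],
  [0.0002,0,0.0007,0],
  [0.0002,0,0.0007,0],
  [0.0002,0,0.0007,0],
  [0.0002,0,0.0007,0],
])

```text
time: 17.47
tool_pos: [0.6107, 0.1361, 0.2226]
tool_rot: [0.0, 0.632, 0.775, -0.0]
contact_force: [-0.3, -0.2, -0.2]
gripper_width: 0.226
```

```bash
python3 f.py
```

```text
[-0.29299905  0.11036135  0.06335772]
[-0.586 -0.993 -0.007] [0.46 0.64 0.4 ] [0.6106692  0.13609001 0.22255514] 18.2667
```

Request:
jog_arm([
  [0,0,0,0],
  [0,0,0,0],
  [0,0,0,0],
  [0,0,0,0],
  [0,0,0,0],
], fingers=0.35)

```text
time: 18.68
tool_pos: [0.6107, 0.1363, 0.2226]
tool_rot: [-0.0, 0.632, 0.775, 0.0]
contact_force: [0.0, -0.3, -0.4]
gripper_width: 0.351
```

Request:
jog_arm([
  [0,0,0,0],
  [0,0,0,0],
  [0,0,0,0],
  [0,0,0,0],
  [0,0,0,0],
], fingers=0.7)

```text
time: 19.1
tool_pos: [0.6107, 0.1362, 0.2226]
tool_rot: [-0.0, 0.632, 0.775, -0.0]
contact_force: [-0.9, -0.2, -1.1]
gripper_width: 0.697
```

```bash
python3 f.py; python3 -c "
from h import *
s=save('scene','pics/s6.png');w=cams.grab_frame('wrist')
a=np.hstack([cv2.resize(w[150:350,220:420],(400,400)),cv2.resize(s[120:260,340:480],(400,400),interpolation=cv2.INTER_CUBIC)])
cv2.imwrite('pics/c6.png',a[:,:,::-1])"
```

```text
[-0.04109074 -0.01458758  0.01196365]
[-0.066  0.013 -0.08 ] [0.5  0.4  0.64] [0.6106586  0.13620767 0.22255229] 19.9
```

View pics/c6.png

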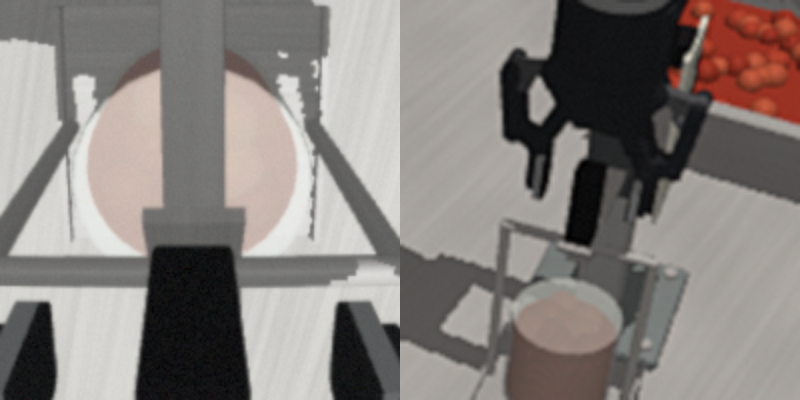

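Released: the fingers are clear on both sides of the grip at crop x≈50 and x≈335, and the carrier hangs in the same place. I'll retreat straight up.

Request:
jog_arm([
  [0,0,-0.003,0],
  [0,0,-0.01,0],
  [0,0,-0.02,0],
  [0,0,-0.032,0],
  [0,0,-0.045,0],
])

```text
time: 20.42
tool_pos: [0.6108, 0.1362, 0.2692]
tool_rot: [0.0, 0.632, 0.775, 0.0]
contact_force: [0.4, -0.4, -0.3]
gripper_width: 0.702
```

Request:
jog_arm([
  [0,0,-0.02,0],
  [0,0,-0.04,0],
  [0,0,-0.06,0],
  [0,0,-0.08,0],
  [0,0,-0.09,0],
])

```text
time: 20.83
tool_pos: [0.6116, 0.1363, 0.3629]
tool_rot: [0.002, 0.632, 0.775, 0.002]
contact_force: [-0.3, -0.1, 0.3]
gripper_width: 0.699
```

Request:
jog_arm([
  [0,0,0,0],
  [0,0,0,0],
  [0,0,0,0],
  [0,0,0,0],
  [0,0,0,0],
])

```text
time: 21.25
tool_pos: [0.6102, 0.1362, 0.3557]
tool_rot: [-0.001, 0.632, 0.775, -0.001]
contact_force: [0.4, -0.2, 0.0]
gripper_width: 0.699
```

```bash
python3 f.py; python3 -c "
from h import *
s=save('scene','pics/s7.png').astype(int)
for i in range(4): cams.grab_frame('top')
s2=cams.grab_frame('scene').astype(int);d=np.abs(s-s2).max(2);print('moving px',(d>40).sum(),'time',manip.state()['time'])
b=cv2.imread('pics/scene.png').astype(int)[:,:,::-1];D=np.abs(s-b).max(2)
for n,(x,y,w,h) in dict(cup=(315,315,50,65),bowl=(292,408,60,62),lids=(240,282,50,48)).items(): print(n,(D[y:y+h,x:x+w]>50).mean().round(3))
cv2.imwrite('pics/c7.png',cv2.resize(s.astype(np.uint8)[100:340,300:620,::-1],(800,600)))"
```

```text
[-0.00931791  0.03984713  0.03431914]
[ 0.048 -0.006  0.161] [0.42 0.49 0.46] [0.6106723  0.13621239 0.35757139] 22.05
moving px 0 time 22.35
cup 0.0
bowl 0.0
lids 0.0
```

View pics/c7.png

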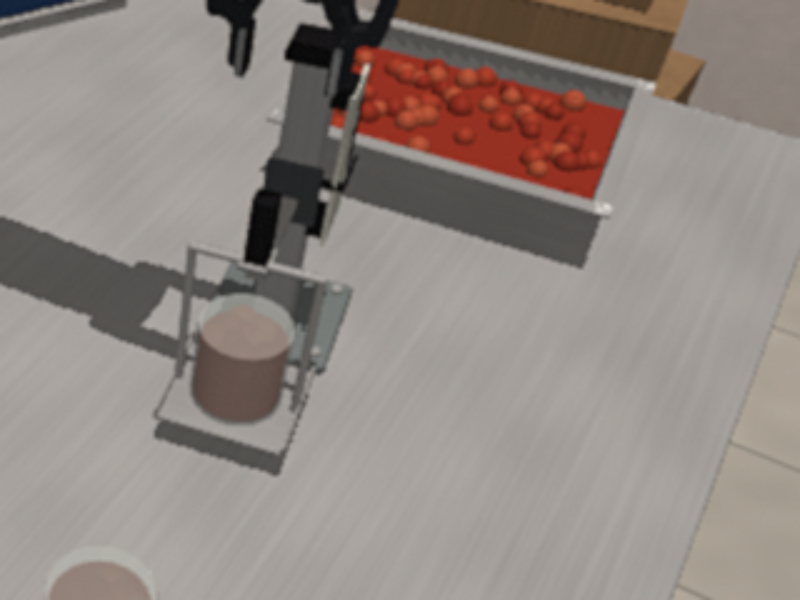

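The carrier hangs upright and still in the hook with its plate off the table, and the gripper is well above it. The bystanders have not moved, so I'm handing in.

```bash
python3 -c "
from plant import manip
print(manip.job_done(),manip.state()['time'])"
```

```text
the job is handed in; nothing more can be done
the job is handed in; nothing more can be done
```

The larger carrier now hangs free from the weighing hook, and the job was handed in at about 22 s. No verdict was reported.

- **What I did:** I gripped the carrier by its black block and brought it in from the hook's free end. I lowered the bar into the V at no more than 18 mm/s and opened the fingers once the measured vertical force averaged about 0 N. By the tool's height, the hook had sunk about 57 mm by then. That is worked out, not read off the pointer, and it fits the lifted weight of about 9 N.
- **Final checks:** The last picture shows the carrier upright, with its plate off the table. Two frames about 0.3 s apart showed no movement. The cup, lids and bowl look unchanged from the first picture, and the gripper is about 130 mm above its release point with no contact force.
- **What disagreed:** While the carrier was still held, the sideways force along the hook wandered between -1.8 and +0.9 N. Small shifts did not settle it, and it was about -1 N when I let go. I saw no swing in the pictures afterwards. I did not measure the pointer's speed directly at any point.

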